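Wipe the viewing panel, then present a tube to its camera

ROBOT

A 7-joint arm with a two-finger parallel gripper is mounted at the origin on a cart in front of the work surface, level with it; the furniture and walls round the work are solid. World frame = base frame: x ahead of the robot, y to its left, z up, the work surface at z = 0. Lengths are in mm, angles in rad, forces in N, time in s.
With the tool pointing down it reaches from about 425 to 875 mm from the base axis. Payload 4.7 kg.
Tool frame: the origin (TCP) lies midway between the tips of the shut fingers; the grasp point (between the pads) lies pinch_z behind it (pinch_z is the distance from the TCP to the grasp point, in mm); z points along the fingers, y is the line along which they close (so a half turn about z gives the same grasp; the last joint's range is limited). The gripper opens to 87 mm and grips with 3 to 60 N. Pads are 19 mm wide; open, the fingers measure 117 mm over their backs; the gripper's body (75 mm by 190 mm) begins 51 mm behind the grasp point.
Start: joints at [1.146, 0.321, -0.07, 1.45, 0.023, 1.371, -0.057], TCP at [276.138, -588.45, 222.587] pointing down, gripper open.
Joint ranges: [-2.86, 2.86], [-0.3, 2.09], [-1.38, 1.24], [0.06, 2.45], [-1.56, 4.7], [0.09, 2.05], [-2.69, 2.69]. Speed limits (rad/s): [2.57, 2.57, 3.14, 3.14, 3.14, 3.14, 3.14].

INTERFACE

Orientations are given as a 3x3 rotation matrix whose columns are the frame's x, y, z axes.
In Python, from workcell import get_obs, read_camera, finish_job, spot_in, pinch_z gives the robot as it stands.
- The arm moves only by the tool jog_arm, never from a script. Its argument "moves" is text: rows parted by semicolons, each of 6 numbers parted by spaces: the shift along the tool's x, y, z in units of 0.025 m (1.0 is 0.025 m), then the turn, a rotation vector about the tool's x, y, z in units of 5 degrees (1.0 is 5 degrees). A call has 1 to 5 rows; each row shifts and turns the commanded pose from where the row before left it, along the tool's axes as they then stand; what a row does not reach is not made up. A row lasts 1/10 s, in which the tool goes at most 50 mm and 8.59 degrees, less where a joint would pass 70% of its speed; a pose out of reach is approached as far as the arm can. A call with a number of a shift or a turn outside -1 to 1 is refused whole. A call with a gripper value outside its range is refused whole. "hand" is the opening, from -1 (shut) to 1 (fully open), set as the call begins (left out, the last holds). The fingers move at their own pace and stop on an object; the grip force is fixed at half the most. Time passes only in rows, so rows that do not move let the fingers close. It gives the time, the measured TCP pose, the force, the opening and the grip force at its end, in the units of the state.
- get_obs(): the state, without advancing time (a new reading comes with each control period).
- read_camera(name): name is "scene" or "top" or "wrist"; returns a dict with "color" (420x560x3 uint8, red, green, blue), "K" (3x3 intrinsics, pixels), "R" (3x3) and "t" (3): a world point X has camera coordinates R X + t. Camera axes: x right, y down, z forward; pixel columns grow to the right and rows downward; lengths in mm; the calibration is good to about 2 mm. A picture is of the moment at which its call begins. There is no depth.
- finish_job(): hands the job in; it is judged then, once.
Trained networks look in a picture, given as the dict that the camera call returned (one of the last four; its "shot" number tells which), for a name from the list of things; names that differ only in an ending like _2 or _b are one class to them, and where a whole thing is asked for, a point or a joint stands for the part that bears it (a point fixed in the world has none). Each returns a list of dicts, best first, with "score" (0 to 1); they miss things now and then, are a little off and sometimes report something else, mostly with a low value. They report only what shows in the picture. A call takes as long as a camera call.
- spot_in(picture, query): "position" ([column, row] as shares, 0 to 1, of the picture: columns of its width, rows of its height, amid what is visible of it).
The state is a dict: "time": time; "joint_pos": joint angles; "qd": joint speeds; "joint_efforts": joint torques, N m; "ee_pos": TCP position; "tcp_rot": TCP orientation; "ft_force": force on the tool from outside, world axes, zero at the start; "moment": the same for the moment, N m; "gripper_width": finger opening in mm; "grasp_force": force on a finger pad.
Only numpy, scipy, OpenCV 4.12 (cv2) and the standard library are available. Lean on these libraries where they do the work, as an engineer would, in place of code of your own. Each camera call takes 0.05 s, during which the arm holds its last target. There are 200 camera calls.

TASK

Pick up the scraper block and, holding it, wipe the three broken chips off the white viewing panel onto the worktop, without touching the chips with the fingers; then stand the scraper back down on the worktop clear of the panel. Then take the tall screw-cap tube out of the tube block and hold it still in front of the station's camera: its middle 10 cm above the middle of the panel, upright but leaning 30 degrees straight away from the camera post, so that the cap tips away from the post. Finish while still holding it there in the gripper, and leave everything else where it stands.

Things in the scene. Friction and masses are not known exactly. Their poses are not given: they have to be found in the camera images.
- station: Fixed inspection station: white viewing panel, 140 mm along its x, 120 mm along its y, top face 12 mm above the worktop, no rims. Origin: centre of the underside, on the worktop (its right half, 1.5 mm higher than the left); x points to the camera post at its right-hand end, z up. Beyond that end the panel a foot 60 mm wide, 12 mm high, reaches to x = 118 mm.
- panel_middle (a point): Middle of the panel's top face, 12 mm above the worktop.
- present_pose (a point): Mark in the air (nothing to see) 100 mm straight above the middle of the panel, where the camera looks and where the tube's middle belongs. Its z axis is the wanted direction of the tube from bottom to cap: 30 degrees from vertical, leaning to station -x.
- camera_lens (a point): Front of the small round camera (48 mm across) at station x = 160 mm, height 272 mm. It looks 45 degrees down towards station -x. Its 12 mm post stands at station y = 0 and leans outward from x = 100 mm at the foot to x = 192 mm at height 290 mm
- chip_0: Loose grey splinter of broken plastic on the panel, about 14 x 9 x 7 mm, 10 g. Origin: centre of its underside; it is off the panel when this point lies beyond the outline with the chip on the worktop. The chips lie within 30 mm of the panel's middle line along station y, at station x -52 to 16 mm.
- chip_1: Second splinter, about 12 x 10 x 6 mm, 10 g; origin as chip_0.
- chip_2: Third splinter, about 13 x 8 x 8 mm, 10 g; origin as chip_0.
- scraper: Loose scraper block, about 0.15 kg: rubber-soled metal block, 90 mm along its x, 24 mm along its y, 20 mm high, with a grey upright grip rib on top in the middle, 60 mm along x, 18 mm thick along y, from 20 to 63 mm above the sole. Origin: centre of the sole, on the worktop; z up.
- rack: Fixed white tube block, 50 mm along its x, 142 mm along its y, 50 mm high; origin: centre of its underside, z up. Four blind holes in a row along y at -51, -17, 17 and 51 mm, 14.6 mm wide, 40 mm deep; those at -51, 17 and 51 hold tubes upright.
- culture_tube: The tube to present: loose, 112 mm long, 13 mm body, broad ribbed white screw cap 19 mm across from 90 to 112 mm; about 25 g. Stands upright in the tube block among two shorter tubes, in any of the three used holes, cap top 122 mm above the worktop. Origin: its rounded bottom; z along the tube to the cap.
- tube_middle (a point): Point on the tube's axis half way along, 56 mm from its bottom.
- short_tube_a: Bystander: shorter tube in the tube block, 92 mm long, 13 mm body, narrow cap 15 mm across, top 102 mm above the worktop. Origin: bottom.
- short_tube_b: Bystander: second shorter tube, like short_tube_a.
- note_pad: Bystander: pad of sticky notes 51 x 51 x 20 mm on the worktop between scraper and tube block. Origin: centre of its underside.
- specimen_cup: Bystander: specimen cup with lid, 62 mm across, 73 mm high, to the left of the tube block. Origin: centre of its underside.
- dropper: Bystander: dropper bottle, 33 mm across, 92 mm high, far right behind the station. Origin: centre of its underside.

How it is judged (in metres and radians):
On the way, in this order (a step that is already met when the one before it is completed fails the run):
1. the three chips are wiped off the panel while the gripper holds the scraper (((x of chip_0 in the frame of station above 0.07 m and height (world z) of chip_0 below 0.0105 m) or x of chip_0 in the frame of station below -0.07 m or y of chip_0 in the frame of station above 0.06 m or y of chip_0 in the frame of station below -0.06 m) and height (world z) of each of chip_0, chip_1, chip_2 above -0.02 m and ((x of chip_1 in the frame of station above 0.07 m and height (world z) of chip_1 below 0.0105 m) or x of chip_1 in the frame of station below -0.07 m or y of chip_1 in the frame of station above 0.06 m or y of chip_1 in the frame of station below -0.06 m) and ((x of chip_2 in the frame of station above 0.07 m and height (world z) of chip_2 below 0.0105 m) or x of chip_2 in the frame of station below -0.07 m or y of chip_2 in the frame of station above 0.06 m or y of chip_2 in the frame of station below -0.06 m) and contact force between scraper and the fingers above 1 N), for 0.2 s.
2. the scraper stands released on the worktop, clear of the panel (((x of chip_0 in the frame of station above 0.07 m and height (world z) of chip_0 below 0.0105 m) or x of chip_0 in the frame of station below -0.07 m or y of chip_0 in the frame of station above 0.06 m or y of chip_0 in the frame of station below -0.06 m) and height (world z) of each of chip_0, chip_1, chip_2 above -0.02 m and ((x of chip_1 in the frame of station above 0.07 m and height (world z) of chip_1 below 0.0105 m) or x of chip_1 in the frame of station below -0.07 m or y of chip_1 in the frame of station above 0.06 m or y of chip_1 in the frame of station below -0.06 m) and ((x of chip_2 in the frame of station above 0.07 m and height (world z) of chip_2 below 0.0105 m) or x of chip_2 in the frame of station below -0.07 m or y of chip_2 in the frame of station above 0.06 m or y of chip_2 in the frame of station below -0.06 m) and contact force between scraper and the fingers below 0.1 N and height (world z) of scraper below 0.005 m and angle between scraper's own z axis and vertical below 0.1 rad and contact force between scraper and station below 0.05 N), for 0.2 s.
At the end, for the whole second after the job is handed in: Chips on the worktop; scraper released, standing on the worktop, clear of the station. Tube still, held only by the fingers: its middle within 25 mm of the point 100 mm above the panel middle, its axis within 12 degrees of the asked lean (30 degrees from vertical, cap away from the post) (all of step 2 and distance between tube_middle and present_pose below 0.025 m and angle between the z axis of culture_tube and the z axis of present_pose, either way round below 0.21 rad and angle between culture_tube's own z axis and vertical below 1.2 rad and contact force between culture_tube and the fingers above 1 N and contact force between culture_tube and station below 0.05 N and contact force between culture_tube and rack below 0.05 N and linear speed of culture_tube below 0.02 m/s); the arm keeps its last pose, push and grip.
It fails at once if the fingers push a chip (contact force between any of chip_0, chip_1, chip_2 and the fingers above 0.3 N).
It fails at once if another tube or a bystander is displaced (tubes 20 mm, others 30 mm) (distance of any of short_tube_a, short_tube_b from where it was at the start of the episode above 0.02 m or distance of any of note_pad, specimen_cup, dropper from where it was at the start of the episode above 0.03 m).
It also fails if it takes over 61 s, if anything falls off the work surface, if the arm or the gripper's body presses on something with over 40 N, if the wrist force passes 120 N, or if a joint passes its speed limit or range.

## Working session

There is one attempt and no reset: what is moved stays moved. The work goes in short steps, Python scripts to look and compute and a tool call to move; the robot and the scene stay as the last step left them, time stands still between calls to the robot, and variables do not carry over. Pictures are saved under pics/ and viewed, at most 10 in all, crops included, and the job is handed in when it is done.

Besides the shell and the picture viewer there is one more tool, called after ">>>" by a JSON object that holds its "api" and its "payload". jog_arm: Moves the arm, as the interface text tells. Shifts and turns lie within -1 to 1; 1 stands for 0.025 m of shift or 5 degrees of turn. Its arguments: {"type":"object","properties":{"moves":{"type":"string"},"hand":{"type":"number"}},"required":["moves"]}

```bash
mkdir -p pics; cat > h.py <<'E'
import numpy as np, cv2
from workcell import *
def ray(p,uv):
    d=p["R"].T@np.linalg.solve(p["K"],np.array([uv[0],uv[1],1.])); c=-p["R"].T@p["t"]; return c,d
def atz(p,uv,z):
    c,d=ray(p,uv); return c+d*(z-c[2])/d[2]
def proj(p,X):
    q=p["K"]@(p["R"]@np.array(X,float)+p["t"]); return q[:2]/q[2]
def px(s): return np.array(s["position"])*[560,420]
def save(p,n): cv2.imwrite("pics/"+n+".png",p["color"][:,:,::-1])
def tri(p,a,q,b):
    c1,d1=ray(p,a);c2,d2=ray(q,b); d1/=np.linalg.norm(d1);d2/=np.linalg.norm(d2)
    s=np.linalg.lstsq(np.c_[d1,-d2],c2-c1,rcond=None)[0]; A=c1+s[0]*d1;B=c2+s[1]*d2
    return (A+B)/2,np.linalg.norm(A-B)
E
python3 - <<'E'
from h import *
np.set_printoptions(precision=1,suppress=True)
o=get_obs();print(o,pinch_z if not callable(pinch_z) else pinch_z())
t=read_camera("top");s=read_camera("scene");save(t,"top0");save(s,"scene0")
print(-t["R"].T@t["t"],-s["R"].T@s["t"])
for n in ["station","chip_0","chip_1","chip_2","scraper","rack","culture_tube","short_tube_a","note_pad","specimen_cup","dropper","camera_lens"]:
    for k,p in(("top",t),("scene",s)):
        print(n,k,[(px(x).round(1),round(x["score"],2),atz(p,px(x),0)[:2]) for x in spot_in(p,n)[:4]])
E
```

```text
{'time': 0.0, 'joint_pos': array([ 1.1,  0.3, -0.1,  1.5,  0. ,  1.4, -0.1]), 'qd': array([ 0.,  0., -0., -0., -0., -0.,  0.]), 'joint_efforts': array([ -0. , -49.1,  -0.4, -31.3,  -0.1,   0. ,   0. ]), 'ee_pos': array([ 275.8, -588. ,  221.5]), 'tcp_rot': array([[ 0.9,  0.4, -0. ],
       [ 0.4, -0.9,  0. ],
       [-0. , -0. , -1. ]]), 'ft_force': array([-0.1, -0.5, -0.6]), 'moment': array([ 0. , -0. , -0.1]), 'grasp_force': 0.0, 'gripper_width': 87.10025378983268} 18.700000000000003
[ 238.2  -28.4 1782.9] [ 15.4 927.2 999.4]
station top [(array([354.4, 230.5]), 0.76, array([ 475.5, -278.1]))]
station scene [(array([326. , 208.4]), 0.62, array([ 461.9, -301.2])), (array([241.4, 305.6]), 0.55, array([512.1, 262.8])), (array([299.9, 256.7]), 0.53, array([440.5,  -7.9]))]
chip_0 top []
chip_0 scene []
chip_1 top []
chip_1 scene []
chip_2 top []
chip_2 scene []
scraper top [(array([269.5, 240.9]), 0.5, array([438.7,  15.5]))]
scraper scene [(array([299.6, 255.1]), 0.9, array([444.7, -14.6]))]
rack top [(array([185.8, 229.9]), 0.89, array([476.4, 306.1]))]
rack scene [(array([247.1, 311
[... 261 characters left out ...]
hort_tube_a scene [(array([239.5, 306.8]), 0.51, array([514.9, 269.3]))]
note_pad top [(array([241.9, 240.2]), 0.68, array([441. , 110.9])), (array([196.5, 231.8]), 0.68, array([469.9, 268.8]))]
note_pad scene [(array([207.3, 357.1]), 0.66, array([504. , 454.5])), (array([325.7, 211.8]), 0.19, array([ 454.7, -280.3]))]
specimen_cup top [(array([132.3, 226.3]), 0.78, array([488.7, 492.5]))]
specimen_cup scene [(array([204.5, 357.1]), 0.86, array([510.9, 457.9]))]
dropper top []
dropper scene [(array([315.9, 166.8]), 0.46, array([ 621. , -572.7]))]
camera_lens top [(array([356.7, 229.2]), 0.93, array([ 480. , -286.1]))]
camera_lens scene [(array([325.6, 208.1]), 0.76, array([ 464.1, -302.3]))]
```

```bash
python3 - <<'E'
import cv2
a=cv2.imread("pics/top0.png")[190:275,110:400]; cv2.imwrite("pics/top0c.png",cv2.resize(a,None,fx=2.75,fy=2.75,interpolation=cv2.INTER_CUBIC))
a=cv2.imread("pics/scene0.png")[150:390,180:380]; cv2.imwrite("pics/scene0c.png",cv2.resize(a,None,fx=2.5,fy=2.5,interpolation=cv2.INTER_CUBIC))
E
```

```text
(no output)
```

View pics/top0c.png

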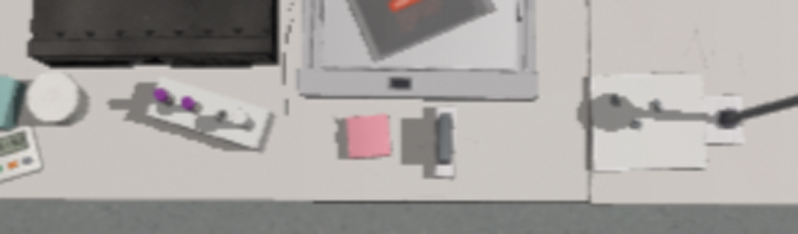

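View pics/scene0c.png

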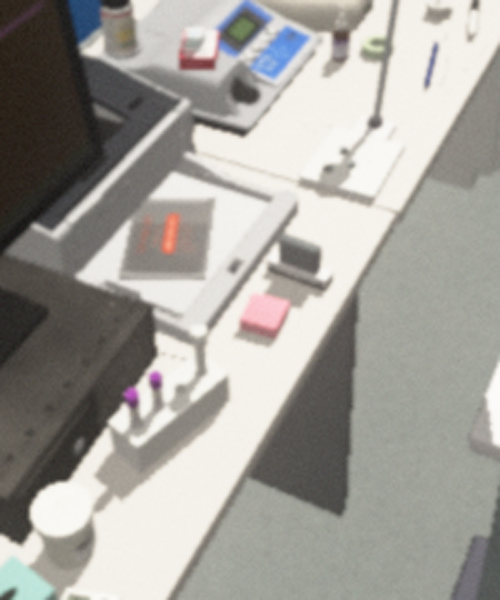

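```bash
cat >> h.py <<'E'
from scipy.spatial.transform import Rotation as Ro
def down(yaw,tilt=0):
    # tool y at world angle yaw (deg), z down
    a=np.radians(yaw); y=np.array([np.cos(a),np.sin(a),0]); z=np.array([0,0,-1.]); x=np.cross(y,z)
    return np.c_[x,y,z]@Ro.from_rotvec([0,np.radians(tilt),0]).as_matrix()
def plan(tgts,start=None):
    o=get_obs() if start is None else None
    p,R=(o["ee_pos"],o["tcp_rot"]) if o else start
    p=np.array(p,float);out=[]
    for tp,tR in tgts:
        tp=np.array(tp,float); rv=Ro.from_matrix(R.T@tR).as_rotvec()
        n=int(max(np.ceil(np.linalg.norm(tp-p)/24.5),np.ceil(np.degrees(np.linalg.norm(rv))/4.9),1))
        for i in range(n):
            Ri=R@Ro.from_rotvec(rv*i/n).as_matrix()
            out.append(np.r_[Ri.T@(tp-p)/n/25,np.degrees(rv)/n/5])
        p,R=tp,tR
    for k in range(0,len(out),5): print("; ".join(" ".join(f"{v:.2f}".replace("-0.00","0") for v in r) for r in out[k:k+5]))
E
python3 - <<'E'
from h import *
np.set_printoptions(precision=3,suppress=True)
t={} ; t=read_camera("top")
f=lambda c:(c[0]/2.75+110,c[1]/2.75+190)
for n,z,cs in [("panel",13.5,[(592,73),(703,76),(706,167),(590,170)]),("foot",13.5,[(743,96),(743,144)]),("rib",63,[(446,112),(443,164)]),("scr",20,[(437,108),(455,108),(453,178),(432,178)]),("rack",50,[(163,78),(272,112),(262,150),(146,118)]),("cap",122,[(245,118)]),("step",0,[(588,10),(588,200)])]:
    print(n,[atz(t,f(c),z)[:2].round(0) for c in cs])
print(get_obs()["tcp_rot"])
plan([((320,-420,320),down(-45)),((400,-170,340),down(0))])
E
```

```text
panel [array([ 522., -177.]), array([ 518., -316.]), array([ 404., -317.]), array([ 400., -173.])]
foot [array([ 493., -365.]), array([ 433., -363.])]
rib [array([466.,   5.]), array([402.,   9.])]
scr [array([476.,  17.]), array([477.,  -5.]), array([389.,  -3.]), array([389.,  23.])]
rack [array([509., 354.]), array([467., 219.]), array([420., 230.]), array([459., 373.])]
cap [array([450., 240.])]
step [array([ 605., -174.]), array([ 364., -171.])]
[[ 0.905  0.425  0.   ]
 [ 0.425 -0.905 -0.   ]
 [-0.     0.    -1.   ]]
0.49 -0.59 -0.43 0.00 0.00 -0.44; 0.52 -0.58 -0.43 0.00 0.00 -0.44; 0.54 -0.56 -0.43 0.00 0.00 -0.44; 0.56 -0.53 -0.43 0.00 0.00 -0.44; 0.58 -0.51 -0.43 0.00 0.00 -0.44
0.60 -0.49 -0.43 0.00 0.00 -0.44; 0.62 -0.47 -0.43 0.00 0.00 -0.44; 0.64 -0.44 -0.43 0.00 0.00 -0.44; 0.65 -0.42 -0.43 0.00 0.00 -0.44; 0.85 -0.44 -0.07 0.00 0.00 -0.82
0.88 -0.38 -0.07 0.00 0.00 -0.82; 0.90 -0.31 -0.07 0.00 0.00 -0.82; 0.92 -0.25 -0.07 0.00 0.00 -0.82; 0.94 -0.18 -0.07 0.00 0.00 -0.82; 0.95 -0.11 -0.07 0.00 0.00 -0.82
0.95 -0.05 -0.07 0.00 0.00 -0.82; 0.95 0.02 -0.07 0.00 0.00 -0.82; 0.95 0.09 -0.07 0.00 0.00 -0.82; 0.94 0.16 -0.07 0.00 0.00 -0.82; 0.93 0.23 -0.07 0.00 0.00 -0.82
```

>>> {"api": "jog_arm", "payload": {"moves": "0.49 -0.59 -0.43 0 0 -0.44; 0.52 -0.58 -0.43 0 0 -0.44; 0.54 -0.56 -0.43 0 0 -0.44; 0.56 -0.53 -0.43 0 0 -0.44; 0.58 -0.51 -0.43 0 0 -0.44"}}

```text
time: 1.85
ee_pos: [300.7, -494.1, 276.9]
tcp_rot: [[0.807, 0.591, 0.0], [0.591, -0.807, -0.0], [-0.0, 0.0, -1.0]]
ft_force: [0.2, 0.5, -0.5]
gripper_width: 87.0
grasp_force: 0.0
```

>>> {"api": "jog_arm", "payload": {"moves": "0.60 -0.49 -0.43 0 0 -0.44; 0.62 -0.47 -0.43 0 0 -0.44; 0.64 -0.44 -0.43 0 0 -0.44; 0.65 -0.42 -0.43 0 0 -0.44; 0.85 -0.44 -0.07 0 0 -0.82"}}

```text
time: 2.35
ee_pos: [327.7, -396.6, 322.9]
tcp_rot: [[0.654, 0.757, 0.001], [0.757, -0.654, -0.002], [-0.001, 0.003, -1.0]]
ft_force: [1.3, -0.4, -0.1]
gripper_width: 87.4
grasp_force: 0.0
```

>>> {"api": "jog_arm", "payload": {"moves": "0.88 -0.38 -0.07 0 0 -0.82; 0.90 -0.31 -0.07 0 0 -0.82; 0.92 -0.25 -0.07 0 0 -0.82; 0.94 -0.18 -0.07 0 0 -0.82; 0.95 -0.11 -0.07 0 0 -0.82"}}

```text
time: 2.85
ee_pos: [364.1, -281.6, 330.4]
tcp_rot: [[0.345, 0.938, 0.0], [0.938, -0.345, -0.001], [-0.001, 0.0, -1.0]]
ft_force: [0.6, 0.1, 0.1]
gripper_width: 87.0
grasp_force: 0.0
```

>>> {"api": "jog_arm", "payload": {"moves": "0.95 -0.05 -0.07 0 0 -0.82; 0.95 0.02 -0.07 0 0 -0.82; 0.95 0.09 -0.07 0 0 -0.82; 0.94 0.16 -0.07 0 0 -0.82; 0.93 0.23 -0.07 0 0 -0.82"}}

```text
time: 3.35
ee_pos: [400.5, -167.8, 338.7]
tcp_rot: [[-0.007, 1.0, 0.0], [1.0, 0.007, -0.0], [-0.0, 0.0, -1.0]]
ft_force: [1.3, -0.4, 0.9]
gripper_width: 87.1
grasp_force: 0.0
```

```bash
python3 - <<'E'
from h import *
np.set_printoptions(precision=2,suppress=True)
o=get_obs();print(o["time"],o["ee_pos"],o["tcp_rot"],o["joint_pos"])
w=read_camera("wrist");save(w,"w1")
print(-w["R"].T@w["t"])
for n in ["station","chip_0","scraper","note_pad"]:
    print(n,[(px(x).round(1),round(x["score"],2),atz(w,px(x),13.5)[:2]) for x in spot_in(w,n)[:4]])
E
```

```text
3.35 [ 400.54 -167.85  338.72] [[-0.01  1.    0.  ]
 [ 1.    0.01 -0.  ]
 [-0.    0.   -1.  ]] [ 0.82 -0.17 -0.42  1.73 -0.07  1.56  0.42]
[400.72 -96.65 501.04]
station [(array([321.3, 224.4]), 0.83, array([ 461.45, -250.52]))]
chip_0 [(array([339.5, 201.9]), 0.64, array([ 490.03, -211.37])), (array([316.5, 215.4]), 0.54, array([ 452.9 , -234.83])), (array([333.9, 230.9]), 0.39, array([ 483.25, -261.95]))]
scraper [(array([310.5,  53.3]), 0.95, array([435.97,  10.39]))]
note_pad [(array([315.5,   0.4]), 0.73, array([441.05,  77.28])), (array([336.8, 202. ]), 0.31, array([ 485.61, -211.62]))]
```

View pics/w1.png

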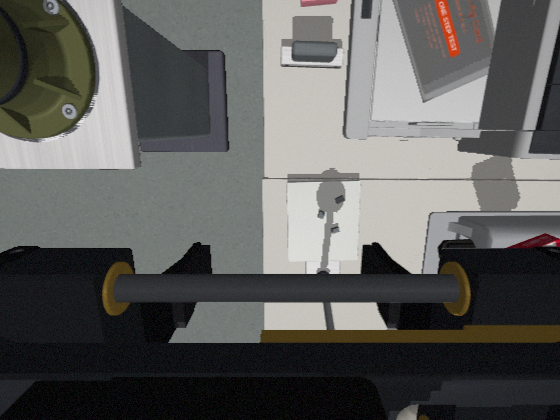

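```bash
python3 - <<'E'
from h import *
np.set_printoptions(precision=1,suppress=True)
t=read_camera("top");s=read_camera("scene");w=read_camera("wrist")
f=lambda c:(c[0]/2.75+110,c[1]/2.75+190); g=lambda c:(c[0]/2.5+180,c[1]/2.5+150)
print(tri(t,f((537,98)),s,g((297,203))),tri(t,f((537,98)),w,(349,138)),tri(t,f((300,96)),s,g((190,328))))
for z in(0,30,60,90):print(z,atz(t,f((537,98)),z)[:2],atz(w,(346,137),z)[:2],atz(w,(345,60),z)[:2])
a=s["color"][170:320,230:370,::-1];b=w["color"][0:200,240:480,::-1]
import cv2;cv2.imwrite("pics/m2.png",np.hstack([cv2.resize(a,None,fx=2.8,fy=2.8,interpolation=2)[:400],cv2.resize(b,(400,400)) [:400]]))
E
```

```text
(array([ 490. , -107. ,   20.7]), np.float64(1.6176224025807657)) (array([ 476.1, -106.1,  120.2]), np.float64(7.055386645340891)) (array([493.7, 188.1,  42.6]), np.float64(12.065600311497116))
0 [ 492.1 -108.1] [ 496.6 -111.1] [489.2   1.1]
30 [ 487.9 -106.8] [ 490.8 -110.4] [483.9  -4.9]
60 [ 483.6 -105.5] [ 485.1 -109.7] [478.6 -10.9]
90 [ 479.3 -104.1] [ 479.3 -109. ] [473.3 -17. ]
```

View pics/m2.png

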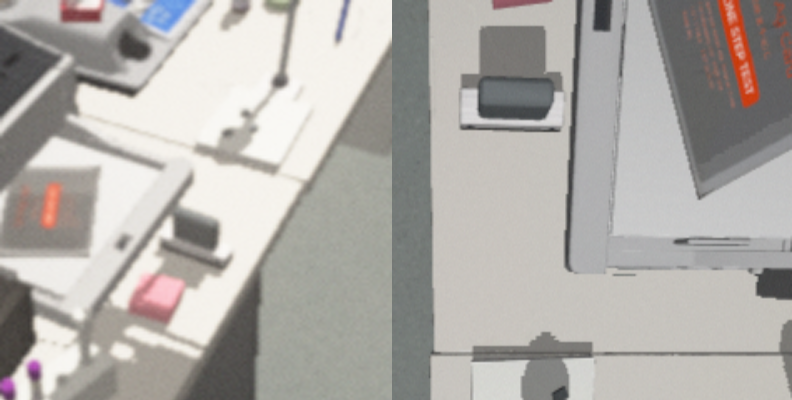

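```bash
python3 - <<'E'
from h import *
np.set_printoptions(precision=1,suppress=True)
w=read_camera("wrist")
m=lambda a,b:((a-392)/1.667+240,b/2)
for z,c in[(0,(461,129)),(0,(560,132)),(20,(461,120)),(20,(562,122)),(63,(478,78)),(63,(553,80)),(63,(478,113)),(63,(545,119))]:print(z,atz(w,m(*c),z)[:2])
print("panel",[atz(w,c,13.5)[:2] for c in[(287,181),(359,181),(288,260)]])
plan([((433,8,160),down(-2)),((433,8,38),down(-2))])
E
```

```text
0 [393.7  -4.9]
0 [483.3  -7.1]
20 [394.   -2.8]
20 [481.4  -4.2]
63 [407.8  13.3]
63 [466.  12.]
63 [407.9  -7.3]
63 [460.7 -10.9]
panel [array([ 402. , -179.8]), array([ 518.6, -179.9]), array([ 403.8, -318.4])]
0.65 0.12 0.65 0 0 0.04; 0.65 0.12 0.65 0 0 0.04; 0.65 0.12 0.65 0 0 0.04; 0.65 0.11 0.65 0 0 0.04; 0.65 0.11 0.65 0 0 0.04
0.65 0.11 0.65 0 0 0.04; 0.65 0.11 0.65 0 0 0.04; 0.65 0.11 0.65 0 0 0.04; 0.65 0.10 0.65 0 0 0.04; 0.65 0.10 0.65 0 0 0.04
0.65 0.10 0.65 0 0 0.04; 0.00 0.00 0.98 0.00 0.00 0.00; 0.00 0.00 0.98 0.00 0.00 0.00; 0.00 0.00 0.98 0.00 0.00 0.00; 0.00 0.00 0.98 0.00 0.00 0.00
0.00 0.00 0.98 0.00 0.00 0.00
```

>>> {"api": "jog_arm", "payload": {"moves": "0.64 0.12 0.65 0 0 0.04; 0.64 0.12 0.65 0 0 0.04; 0.64 0.12 0.65 0 0 0.04; 0.64 0.12 0.65 0 0 0.04; 0.64 0.12 0.65 0 0 0.04", "hand": 0.64}}

```text
time: 4.3
ee_pos: [415.5, -89.8, 256.6]
tcp_rot: [[0.018, 1.0, 0.0], [1.0, -0.018, -0.0], [-0.0, 0.0, -1.0]]
ft_force: [-0.5, -0.5, -0.8]
gripper_width: 71.7
grasp_force: 0.0
```

>>> {"api": "jog_arm", "payload": {"moves": "0.64 0.12 0.65 0 0 0.04; 0.64 0.12 0.65 0 0 0.04; 0.64 0.12 0.65 0 0 0.04; 0.64 0.12 0.65 0 0 0.04; 0.64 0.12 0.65 0 0 0.04"}}

```text
time: 4.8
ee_pos: [432.5, -10.2, 175.4]
tcp_rot: [[0.036, 0.999, 0.0], [0.999, -0.036, -0.0], [-0.0, 0.0, -1.0]]
ft_force: [-0.2, 0.5, -0.9]
gripper_width: 71.5
grasp_force: 0.0
```

>>> {"api": "jog_arm", "payload": {"moves": "0.5 0.1 0.65 0 0 0; 0 0 0.9 0 0 0; 0 0 0.9 0 0 0; 0 0 0 0 0 0"}}

```text
time: 5.2
ee_pos: [432.9, 1.9, 112.2]
tcp_rot: [[0.035, 0.999, -0.006], [0.999, -0.035, 0.001], [0.001, -0.006, -1.0]]
ft_force: [-0.8, 0.0, 1.2]
gripper_width: 71.4
grasp_force: 0.0
```

```bash
python3 - <<'E'
from h import *
np.set_printoptions(precision=2,suppress=True)
o=get_obs();print(o["time"],o["ee_pos"],o["tcp_rot"],o["gripper_width"])
w=read_camera("wrist");t=read_camera("top");s=read_camera("scene")
a=w["color"][:,:,::-1];b=s["color"][210:290,260:340,::-1]
cv2.imwrite("pics/m3.png",np.hstack([a[:400,60:460],cv2.resize(b,(400,400),interpolation=2)]))
E
```

```text
5.2 [432.93   1.86 112.2 ] [[ 0.03  1.   -0.01]
 [ 1.   -0.03  0.  ]
 [ 0.   -0.01 -1.  ]] 71.38380522422487
```

View pics/m3.png

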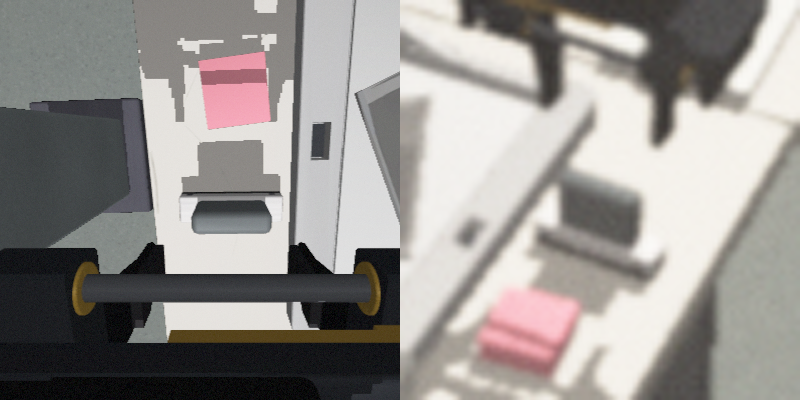

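```bash
python3 - <<'E'
from h import *
np.set_printoptions(precision=1,suppress=True)
w=read_camera("wrist");print(-w["R"].T@w["t"])
for z,c in[(63,(251,205)),(63,(332,205)),(63,(251,232)),(63,(332,232)),(20,(240,195)),(20,(342,195)),(20,(240,220)),(20,(342,220)),(40,(350,220))]:print(z,atz(w,c,z)[:2])
print("tcp px",proj(w,get_obs()["ee_pos"]))
E
```

```text
[439.  73. 278.]
63 [412.   20.8]
63 [471.1  18.7]
63 [410.6   0. ]
63 [471.2  -2.1]
20 [397.6  19.6]
20 [486.1  16.5]
20 [395.9  -3. ]
20 [486.4  -6.2]
40 [489.3  -0.3]
tcp px [285.1 257.4]
```

>>> {"api": "jog_arm", "payload": {"moves": "0.24 0.17 0 0 0 0; 0 0 0.7 0 0 0; 0 0 0.5 0 0 0; 0 0 0.4 0 0 0; 0 0 0 0 0 0", "hand": 0.62}}

```text
time: 5.9
ee_pos: [438.7, 8.2, 73.5]
tcp_rot: [[0.034, 0.999, -0.003], [0.999, -0.034, 0.001], [0.001, -0.003, -1.0]]
ft_force: [-0.0, 0.3, 0.3]
gripper_width: 70.3
grasp_force: 0.0
```

>>> {"api": "jog_arm", "payload": {"moves": "0 0 0.35 0 0 0; 0 0 0.35 0 0 0; 0 0 0 0 0 0"}}

```text
time: 6.2
ee_pos: [438.9, 8.0, 56.2]
tcp_rot: [[0.034, 0.999, -0.002], [0.999, -0.034, 0.0], [0.0, -0.002, -1.0]]
ft_force: [0.1, -0.4, -0.1]
gripper_width: 70.5
grasp_force: 0.0
```

>>> {"api": "jog_arm", "payload": {"moves": "0 0 0.25 0 0 0; 0 0 0.25 0 0 0; 0 0 0 0 0 0"}}

```text
time: 6.5
ee_pos: [439.1, 8.0, 43.9]
tcp_rot: [[0.034, 0.999, -0.002], [0.999, -0.034, 0.0], [0.0, -0.002, -1.0]]
ft_force: [-0.5, -0.6, -0.4]
gripper_width: 70.5
grasp_force: 0.0
```

```bash
python3 - <<'E'
from h import *
np.set_printoptions(precision=2,suppress=True)
w=read_camera("wrist");s=read_camera("scene")
a=w["color"][:,:,::-1];b=s["color"][210:290,260:340,::-1]
cv2.imwrite("pics/m4.png",np.hstack([a[:400,60:460],cv2.resize(b,(400,400),interpolation=2)]))
E
```

```text
(no output)
```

View pics/m4.png

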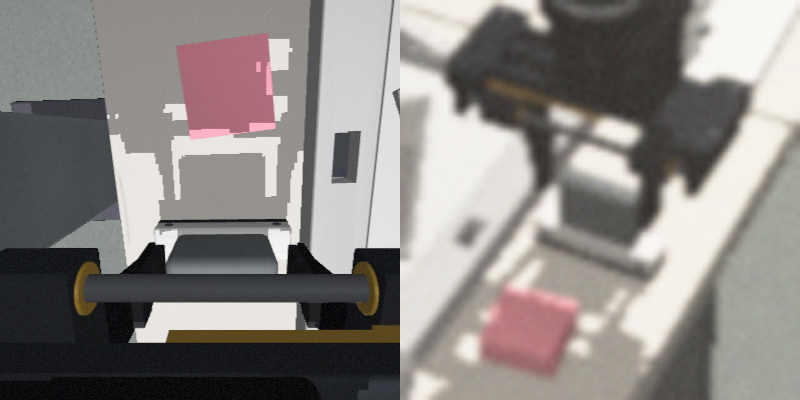

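>>> {"api": "jog_arm", "payload": {"moves": "0 0 0.2 0 0 0; 0 0 0 0 0 0"}}

```text
time: 6.8
ee_pos: [439.5, 8.0, 39.4]
tcp_rot: [[0.034, 0.999, -0.001], [0.999, -0.034, -0.0], [-0.0, -0.001, -1.0]]
ft_force: [-0.2, 0.4, 0.7]
gripper_width: 70.5
grasp_force: 0.0
```

>>> {"api": "jog_arm", "payload": {"moves": "0 0 0 0 0 0; 0 0 0 0 0 0; 0 0 0 0 0 0; 0 0 0 0 0 0", "hand": -1}}

```text
time: 7.2
ee_pos: [439.7, 8.0, 39.8]
tcp_rot: [[0.034, 0.999, -0.0], [0.999, -0.034, -0.0], [-0.0, -0.0, -1.0]]
ft_force: [-0.7, 0.6, -0.5]
gripper_width: 59.9
grasp_force: 30.0
```

>>> {"api": "jog_arm", "payload": {"moves": "0 0 -0.4 0 0 0; 0 0 -0.8 0 0 0; 0 0 -0.8 0 0 0; 0 0 0 0 0 0"}}

```text
time: 7.6
ee_pos: [442.3, 8.0, 92.7]
tcp_rot: [[0.034, 0.999, 0.006], [0.999, -0.034, -0.001], [-0.001, 0.006, -1.0]]
ft_force: [0.5, -0.0, -1.2]
gripper_width: 59.8
grasp_force: 30.0
```

```bash
python3 - <<'E'
from h import *
np.set_printoptions(precision=2,suppress=True)
o=get_obs();print(o["ee_pos"],o["ft_force"],o["grasp_force"],o["gripper_width"])
w=read_camera("wrist")
print([(px(x).round(1),round(x["score"],2),atz(w,px(x),13.5)[:2]) for x in spot_in(w,"scraper")[:3]])
p0=(463,-246+46,90)
plan([((463,-170,85),down(0)),((463,-292,85),down(0)),((463,-292,56),down(0))])
E
```

```text
[442.26   8.    92.66] [ 0.5  -0.02 -1.22] 29.99973279889673 59.83759345106099
[(array([287.3, 247.1]), 0.63, array([443.78, -17.64]))]
-0.88 0.14 0.03 0.00 0.00 -0.05; -0.89 0.14 0.03 0.00 0.00 -0.05; -0.89 0.14 0.03 0.00 0.00 -0.05; -0.89 0.13 0.03 0.00 0.00 -0.05; -0.89 0.13 0.03 0.00 0.00 -0.05
-0.89 0.13 0.03 0.00 0.00 -0.05; -0.89 0.12 0.03 0.00 0.00 -0.05; -0.89 0.12 0.03 0.00 0.00 -0.05; -0.98 0.00 0.00 0.00 0.00 0.00; -0.98 0.00 0.00 0.00 0.00 0.00
-0.98 0.00 0.00 0.00 0.00 0.00; -0.98 0.00 0.00 0.00 0.00 0.00; -0.98 0.00 0.00 0.00 0.00 0.00; 0.00 0.00 0.58 0.00 0.00 0.00; 0.00 0.00 0.58 0.00 0.00 0.00
```

>>> {"api": "jog_arm", "payload": {"moves": "-0.88 0.15 0.03 0 0 -0.05; -0.88 0.15 0.03 0 0 -0.05; -0.88 0.15 0.03 0 0 -0.05; -0.88 0.15 0.03 0 0 -0.05; -0.88 0.15 0.03 0 0 -0.05"}}

```text
time: 8.2
ee_pos: [454.8, -103.1, 84.8]
tcp_rot: [[0.012, 1.0, -0.002], [1.0, -0.012, 0.001], [0.001, -0.002, -1.0]]
ft_force: [1.0, -0.7, -1.9]
gripper_width: 59.8
grasp_force: 30.0
```

>>> {"api": "jog_arm", "payload": {"moves": "-0.88 0.15 0.03 0 0 -0.05; -0.88 0.15 0.03 0 0 -0.05; -0.88 0.15 0.03 0 0 -0.05; -0.9 0 0 0 0 0; -0.9 0 0 0 0 0"}}

```text
time: 8.7
ee_pos: [465.6, -213.9, 82.3]
tcp_rot: [[-0.001, 1.0, -0.002], [1.0, 0.001, 0.001], [0.001, -0.002, -1.0]]
ft_force: [0.3, -0.5, -1.5]
gripper_width: 60.0
grasp_force: 30.0
```

>>> {"api": "jog_arm", "payload": {"moves": "-0.9 0 0 0 0 0; -0.9 0 0 0 0 0; -0.9 0 0 0 0 0; 0 0 0 0 0 0; 0 0 0 0 0 0"}}

```text
time: 9.2
ee_pos: [465.7, -280.5, 82.4]
tcp_rot: [[0.0, 1.0, -0.002], [1.0, -0.0, 0.002], [0.002, -0.002, -1.0]]
ft_force: [0.5, 0.6, -0.8]
gripper_width: 59.6
grasp_force: 30.0
```

```bash
python3 - <<'E'
from h import *
np.set_printoptions(precision=2,suppress=True)
o=get_obs();print(o["ee_pos"],o["tcp_rot"],o["ft_force"],o["grasp_force"],o["gripper_width"],o["joint_pos"])
w=read_camera("wrist");t=read_camera("top");s=read_camera("scene")
print([(px(x).round(1),round(x["score"],2),atz(w,px(x),13.5)[:2]) for x in spot_in(w,"chip_0")[:5]])
a=w["color"][:,:,::-1];b=s["color"][170:250,280:360,::-1]
cv2.imwrite("pics/m5.png",np.hstack([a[:400,120:520],cv2.resize(b,(400,400),interpolation=2)]))
plan([((468,-290,o["ee_pos"][2]),down(0))])
E
```

```text
[ 465.71 -280.51   82.44] [[ 0.  1. -0.]
 [ 1. -0.  0.]
 [ 0. -0. -1.]] [ 0.49  0.56 -0.84] 29.99998583458364 59.566829324595695 [ 0.93  0.25 -0.48  1.86  0.13  1.06  0.39]
[(array([274.1, 162.1]), 0.67, array([ 457.39, -232.99])), (array([309.9, 193.7]), 0.44, array([ 484.96, -257.33]))]
-0.42 0.05 0.04 -0.01 -0.01 0.03
```

View pics/m5.png

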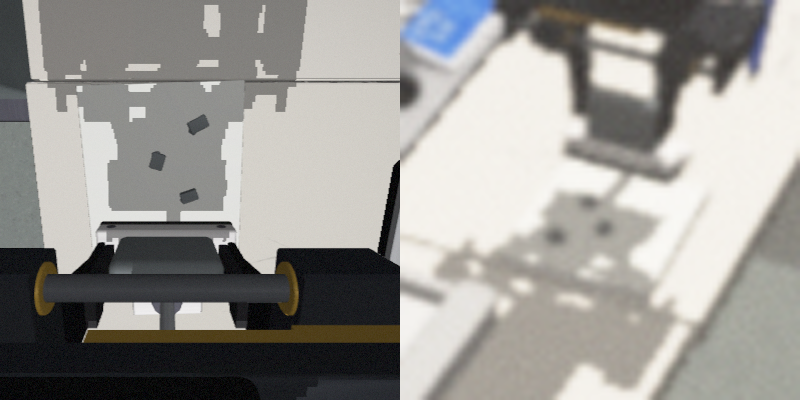

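>>> {"api": "jog_arm", "payload": {"moves": "-0.44 0.08 0.04 0 0 0; 0 0 0.5 0 0 0; 0 0 0.3 0 0 0; 0 0 0.15 0 0 0; 0 0 0 0 0 0"}}

```text
time: 9.9
ee_pos: [467.8, -291.3, 57.8]
tcp_rot: [[-0.001, 1.0, -0.002], [1.0, 0.001, 0.001], [0.001, -0.002, -1.0]]
ft_force: [0.2, -0.6, -2.0]
gripper_width: 59.6
grasp_force: 30.0
```

>>> {"api": "jog_arm", "payload": {"moves": "0 0 0.12 0 0 0; 0 0 0 0 0 0; 0 0 0 0 0 0"}}

```text
time: 10.2
ee_pos: [468.7, -292.0, 56.3]
tcp_rot: [[-0.001, 1.0, 0.0], [1.0, 0.001, -0.0], [-0.0, 0.0, -1.0]]
ft_force: [0.1, 0.2, -1.4]
gripper_width: 59.7
grasp_force: 30.0
```

>>> {"api": "jog_arm", "payload": {"moves": "0 0 0.06 0 0 0; 0 0 0 0 0 0; 0 0 0 0 0 0"}}

```text
time: 10.5
ee_pos: [468.6, -292.0, 54.6]
tcp_rot: [[-0.001, 1.0, 0.0], [1.0, 0.001, -0.0], [-0.0, 0.0, -1.0]]
ft_force: [-0.1, -0.2, -1.4]
gripper_width: 59.9
grasp_force: 30.0
```

>>> {"api": "jog_arm", "payload": {"moves": "0 0 0.04 0 0 0; 0 0 0 0 0 0; 0 0 0 0 0 0"}}

```text
time: 10.8
ee_pos: [468.5, -292.0, 53.5]
tcp_rot: [[-0.001, 1.0, -0.0], [1.0, 0.001, -0.0], [-0.0, -0.0, -1.0]]
ft_force: [0.6, -0.0, -2.0]
gripper_width: 59.5
grasp_force: 30.0
```

>>> {"api": "jog_arm", "payload": {"moves": "0.3 0 0 0 0 0; 0.4 0 0 0 0 0; 0.4 0 0 0 0 0; 0.4 0 0 0 0 0; 0.4 0 0 0 0 0"}}

```text
time: 11.3
ee_pos: [468.5, -243.2, 53.6]
tcp_rot: [[-0.002, 1.0, 0.0], [1.0, 0.002, -0.0], [-0.0, 0.0, -1.0]]
ft_force: [-0.3, 0.3, -1.4]
gripper_width: 59.7
grasp_force: 30.0
```

>>> {"api": "jog_arm", "payload": {"moves": "0.4 0 0 0 0 0; 0.4 0 0 0 0 0; 0.4 0 0 0 0 0; 0.4 0 0 0 0 0; 0.4 0 0 0 0 0"}}

```text
time: 11.8
ee_pos: [468.5, -193.7, 53.6]
tcp_rot: [[-0.001, 1.0, 0.0], [1.0, 0.001, -0.0], [-0.0, 0.0, -1.0]]
ft_force: [-0.3, 0.1, -0.6]
gripper_width: 59.9
grasp_force: 30.0
```

>>> {"api": "jog_arm", "payload": {"moves": "0.4 0 0 0 0 0; 0.4 0 0 0 0 0; 0.3 0 0 0 0 0; 0.2 0 0 0 0 0; 0 0 0 0 0 0"}}

```text
time: 12.3
ee_pos: [468.5, -161.2, 53.5]
tcp_rot: [[-0.002, 1.0, -0.0], [1.0, 0.002, 0.0], [0.0, -0.0, -1.0]]
ft_force: [0.1, 0.0, -1.6]
gripper_width: 59.3
grasp_force: 30.0
```

```bash
python3 - <<'E'
from h import *
np.set_printoptions(precision=2,suppress=True)
w=read_camera("wrist");s=read_camera("scene")
print([(px(x).round(1),round(x["score"],2),atz(w,px(x),4)[:2]) for x in spot_in(w,"chip_0")[:5]])
a=w["color"][:,:,::-1];b=s["color"][170:270,270:370,::-1]
cv2.imwrite("pics/m6.png",np.hstack([a[:400,120:520],cv2.resize(b,(400,400),interpolation=2)]))
E
```

```text
[(array([326.2, 219.4]), 0.49, array([ 498.58, -153.16]))]
```

View pics/m6.png

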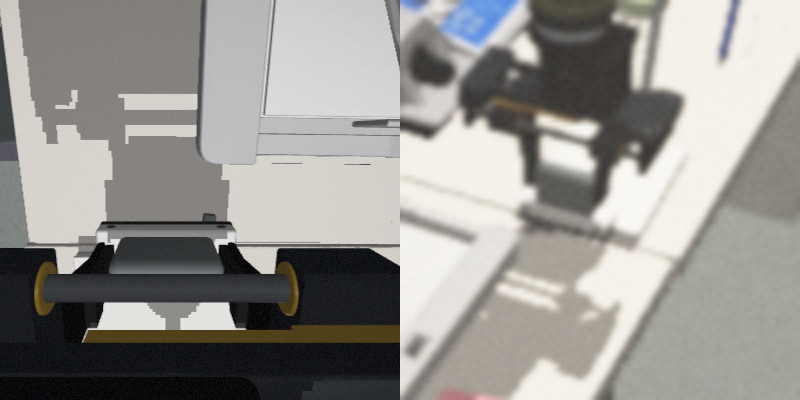

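>>> {"api": "jog_arm", "payload": {"moves": "0 0 -0.8 0 0 0; 0 0 -0.8 0 0 0; 0.3 0 -0.8 0 0 0; 0.8 -0.2 0 0 0 0; 0.8 -0.2 0 0 0 0"}}

```text
time: 12.95
ee_pos: [457.9, -113.2, 113.2]
tcp_rot: [[0.0, 1.0, -0.0], [1.0, -0.0, 0.0], [0.0, -0.0, -1.0]]
ft_force: [-0.0, 0.4, -1.4]
gripper_width: 60.1
grasp_force: 30.0
```

```bash
python3 - <<'E'
from h import *
np.set_printoptions(precision=2,suppress=True)
t=read_camera("top");s=read_camera("scene");w=read_camera("wrist")
for p in(t,s,w):print([(px(x).round(1),round(x["score"],2),atz(p,px(x),4)[:2]) for x in spot_in(p,"chip_0")[:5]])
b=s["color"][170:270,270:370,::-1];c=t["color"][200:270,300:370,::-1]
cv2.imwrite("pics/m7.png",np.hstack([cv2.resize(c,(400,400),interpolation=2),cv2.resize(b,(400,400),interpolation=2)]))
E
```

```text
[]
[]
[]
```

View pics/m7.png

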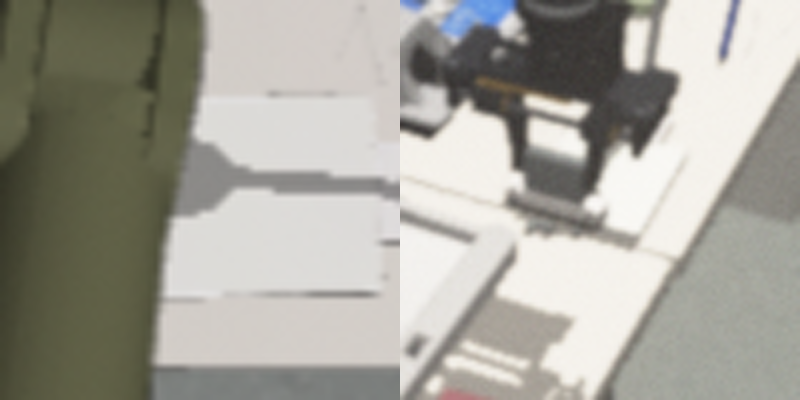

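>>> {"api": "jog_arm", "payload": {"moves": "0.93 -0.28 0 0 0 0; 0.93 -0.28 0 0 0 0; 0.93 -0.28 0 0 0 0; 0.93 -0.28 0 0 0 0; 0 0 0 0 0 0"}}

```text
time: 13.75
ee_pos: [429.4, -18.8, 113.1]
tcp_rot: [[-0.004, 1.0, -0.001], [1.0, 0.004, 0.0], [0.0, -0.001, -1.0]]
ft_force: [-0.3, -0.3, -2.1]
gripper_width: 59.8
grasp_force: 30.0
```

>>> {"api": "jog_arm", "payload": {"moves": "0 0 0.8 0 0 0; 0 0 0.8 0 0 0; 0 0 0.7 0 0 0; 0 0 0.35 0 0 0; 0 0 0 0 0 0"}}

```text
time: 14.25
ee_pos: [429.3, -21.9, 46.1]
tcp_rot: [[0.0, 1.0, -0.003], [1.0, -0.0, 0.001], [0.001, -0.003, -1.0]]
ft_force: [-0.2, 0.2, -0.6]
gripper_width: 59.8
grasp_force: 30.0
```

```bash
python3 - <<'E'
from h import *
np.set_printoptions(precision=2,suppress=True)
t=read_camera("top");s=read_camera("scene")
for p in(t,s):print([(px(x).round(1),round(x["score"],2),atz(p,px(x),4)[:2]) for x in spot_in(p,"chip_0")[:5]])
b=s["color"][180:250,280:350,::-1];c=t["color"][200:270,300:370,::-1]
cv2.imwrite("pics/m8.png",np.hstack([cv2.resize(c,(400,400),interpolation=2),cv2.resize(b,(400,400),interpolation=2)]))
E
```

```text
[]
[]
```

View pics/m8.png

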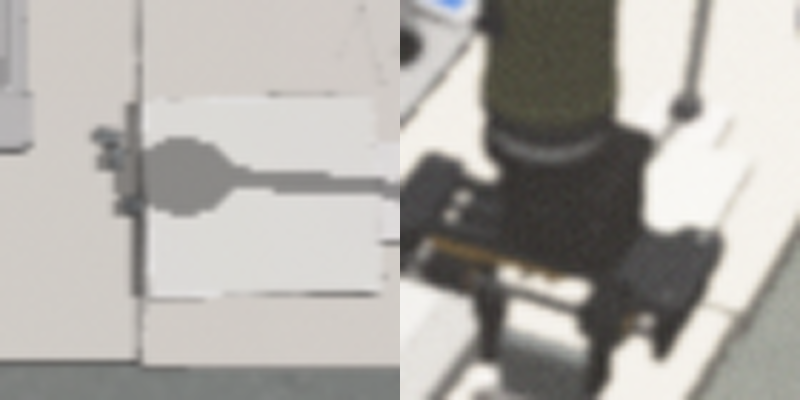

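>>> {"api": "jog_arm", "payload": {"moves": "0 0 0.2 0 0 0; 0 0 0 0 0 0; 0 0 0 0 0 0"}}

```text
time: 14.75
ee_pos: [430.3, -21.6, 42.3]
tcp_rot: [[-0.001, 1.0, -0.0], [1.0, 0.001, -0.0], [-0.0, -0.0, -1.0]]
ft_force: [-0.1, -0.3, -0.5]
gripper_width: 59.7
grasp_force: 30.0
```

>>> {"api": "jog_arm", "payload": {"moves": "0 0 0.05 0 0 0; 0 0 0 0 0 0; 0 0 0 0 0 0"}}

```text
time: 15.05
ee_pos: [430.3, -21.5, 41.0]
tcp_rot: [[-0.001, 1.0, -0.0], [1.0, 0.001, -0.0], [-0.0, -0.0, -1.0]]
ft_force: [0.2, -0.2, -1.8]
gripper_width: 59.6
grasp_force: 30.0
```

Lower 1 mm more, release to ~72 mm, back off.

>>> {"api": "jog_arm", "payload": {"moves": "0 0 0.04 0 0 0; 0 0 0 0 0 0; 0 0 0 0 0 0"}}

```text
time: 15.35
ee_pos: [430.3, -21.5, 40.0]
tcp_rot: [[-0.001, 1.0, -0.0], [1.0, 0.001, -0.0], [-0.0, -0.0, -1.0]]
ft_force: [0.2, -0.3, -1.3]
gripper_width: 60.2
grasp_force: 30.0
```

>>> {"api": "jog_arm", "payload": {"moves": "0 0 0 0 0 0; 0 0 0 0 0 0; 0 0 0 0 0 0; 0 0 0 0 0 0; 0 0 0 0 0 0", "hand": 0.62}}

```text
time: 15.85
ee_pos: [430.4, -21.5, 40.1]
tcp_rot: [[-0.001, 1.0, 0.0], [1.0, 0.001, -0.0], [-0.0, 0.0, -1.0]]
ft_force: [-0.3, -0.4, 0.1]
gripper_width: 70.4
grasp_force: 0.0
```

>>> {"api": "jog_arm", "payload": {"moves": "0 0 -0.4 0 0 0; 0 0 -0.6 0 0 0; 0 0 -1 0 0 0; 0 0 -1 0 0 0; 0 0 -1 0 0 0"}}

```text
time: 16.35
ee_pos: [430.4, -21.3, 141.7]
tcp_rot: [[-0.001, 1.0, 0.001], [1.0, 0.001, -0.0], [-0.0, 0.001, -1.0]]
ft_force: [0.6, -0.0, -0.7]
gripper_width: 70.5
grasp_force: 0.0
```

>>> {"api": "jog_arm", "payload": {"moves": "0 0 -1 0 0 0; 0 0 -1 0 0 0; 0 0 -1 0 0 0; 0 0 -1 0 0 0; 0 0 0 0 0 0"}}

```text
time: 16.85
ee_pos: [432.4, -21.4, 244.1]
tcp_rot: [[-0.001, 1.0, 0.007], [1.0, 0.001, -0.002], [-0.002, 0.007, -1.0]]
ft_force: [-0.1, 0.7, 0.2]
gripper_width: 70.7
grasp_force: 0.0
```

```bash
python3 - <<'E'
from h import *
np.set_printoptions(precision=2,suppress=True)
o=get_obs();print(o["time"],o["ee_pos"],o["gripper_width"])
t=read_camera("top");s=read_camera("scene");w=read_camera("wrist")
for n in ["culture_tube","short_tube_a","rack","scraper"]:
  for k,p in(("t",t),("s",s),("w",w)):
    print(n,k,[(px(x).round(1),round(x["score"],2),atz(p,px(x),100)[:2]) for x in spot_in(p,n)[:3]])
rows=[cv2.resize(t["color"][210:265,110:210,::-1],(400,220),interpolation=2),cv2.resize(w["color"][:,:,::-1],(400,300))]
L=np.vstack(rows); b=cv2.resize(s["color"][260:360,210:300,::-1],(390,L.shape[0]),interpolation=2)
cv2.imwrite("pics/m9.png",np.hstack([L,b]))
E
```

```text
16.85 [432.43 -21.36 244.11] 70.72817740818012
culture_tube t [(array([196.2, 233.3]), 0.54, array([451.91, 252.87]))]
culture_tube s []
culture_tube w [(array([306.5, 315.1]), 0.56, array([ 455.11, -154.87]))]
short_tube_a t []
short_tube_a s [(array([240.1, 303.9]), 0.44, array([468.8 , 325.91]))]
short_tube_a w []
rack t [(array([186.1, 232. ]), 0.57, array([456.14, 286.18]))]
rack s [(array([250.6, 311.7]), 0.97, array([429.15, 336.12]))]
rack w []
scraper t []
scraper s [(array([302.8, 246.7]), 0.63, array([408.71,  40.32]))]
scraper w [(array([287.5, 189.6]), 0.91, array([433.06,  -9.12]))]
```

View pics/m9.png

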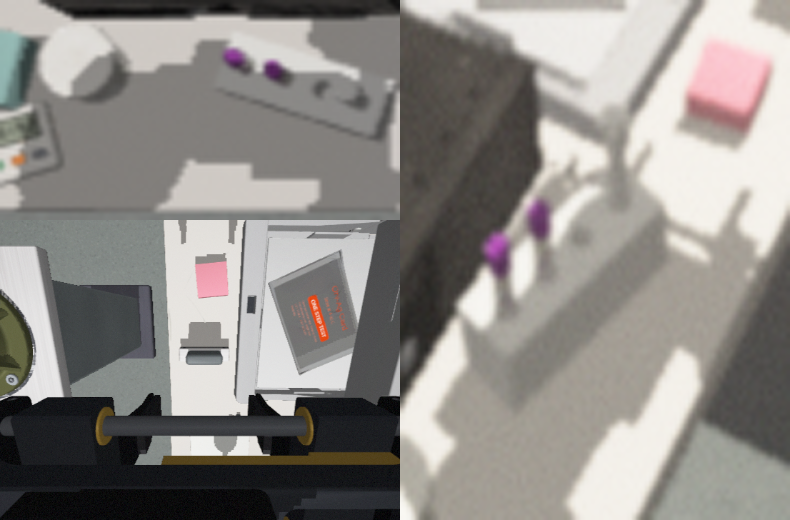

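```bash
python3 - <<'E'
from h import *
np.set_printoptions(precision=1,suppress=True)
t=read_camera("top");s=read_camera("scene")
print("box",tri(t,(210.7,213.6),s,(242,272)))
for a in[(198,233.7),(199.1,232.9)]:
  for b in[(260.1,282.1),(259.2,283.2)]:print(tri(t,a,s,b),proj(s,(449,245,122)),proj(t,(449,245,122)))
plan([((449,215,250),down(90))])
E
```

```text
box (array([525.2, 211.3,  90.7]), np.float64(13.576568189700232))
(array([449.1, 244.5, 116.9]), np.float64(1.3589800313059026)) [260.2 281. ] [197.5 233.3]
(array([450.6, 245.6, 112.4]), np.float64(3.3269403396297377)) [260.2 281. ] [197.5 233.3]
(array([451.7, 241.5, 112.8]), np.float64(0.2078551677350979)) [260.2 281. ] [197.5 233.3]
(array([453.2, 242.6, 108.3]), np.float64(2.1820045904794907)) [260.2 281. ] [197.5 233.3]
0.50 0.04 -0.02 0 0.00 -0.95; 0.49 0.08 -0.02 0 0.00 -0.95; 0.48 0.12 -0.02 0 0.00 -0.95; 0.47 0.16 -0.02 0 0.00 -0.95; 0.46 0.20 -0.02 0 0.00 -0.95
0.44 0.24 -0.02 0 0.00 -0.95; 0.42 0.27 -0.02 0 0.00 -0.95; 0.40 0.31 -0.02 0 0.00 -0.95; 0.37 0.34 -0.02 0 0.00 -0.95; 0.34 0.37 -0.02 0 0.00 -0.95
0.31 0.39 -0.02 0 0.00 -0.95; 0.27 0.42 -0.02 0 0.00 -0.95; 0.24 0.44 -0.02 0 0.00 -0.95; 0.20 0.46 -0.02 0 0.00 -0.95; 0.16 0.47 -0.02 0 0.00 -0.95
0.12 0.48 -0.02 0 0.00 -0.95; 0.08 0.49 -0.02 0 0.00 -0.95; 0.04 0.50 -0.02 0 0.00 -0.95; 0.00 0.50 -0.02 0 0.00 -0.95
```

>>> {"api": "jog_arm", "payload": {"moves": "0.50 0.04 -0.02 0 0 -0.95; 0.49 0.08 -0.02 0 0 -0.95; 0.48 0.12 -0.02 0 0 -0.95; 0.47 0.16 -0.02 0 0 -0.95; 0.46 0.20 -0.02 0 0 -0.95", "hand": 0.1}}

```text
time: 18.2
ee_pos: [435.3, 41.0, 242.6]
tcp_rot: [[-0.406, 0.914, 0.0], [0.914, 0.406, -0.0], [-0.0, 0.0, -1.0]]
ft_force: [1.0, 0.0, -0.3]
gripper_width: 48.9
grasp_force: 0.0
```

>>> {"api": "jog_arm", "payload": {"moves": "0.44 0.24 -0.02 0 0 -0.95; 0.42 0.27 -0.02 0 0 -0.95; 0.40 0.31 -0.02 0 0 -0.95; 0.37 0.34 -0.02 0 0 -0.95; 0.34 0.37 -0.02 0 0 -0.95"}}

```text
time: 18.7
ee_pos: [440.2, 103.7, 245.1]
tcp_rot: [[-0.74, 0.673, 0.0], [0.673, 0.74, -0.0], [-0.0, 0.0, -1.0]]
ft_force: [-1.0, 0.1, 0.3]
gripper_width: 47.7
grasp_force: 0.0
```

>>> {"api": "jog_arm", "payload": {"moves": "0.31 0.39 -0.02 0 0 -0.95; 0.27 0.42 -0.02 0 0 -0.95; 0.24 0.44 -0.02 0 0 -0.95; 0.20 0.46 -0.02 0 0 -0.95; 0.16 0.47 -0.02 0 0 -0.95"}}

```text
time: 19.2
ee_pos: [445.2, 165.9, 247.6]
tcp_rot: [[-0.948, 0.318, 0.0], [0.318, 0.948, -0.0], [-0.0, -0.0, -1.0]]
ft_force: [0.2, -0.7, -1.2]
gripper_width: 47.8
grasp_force: 0.0
```

>>> {"api": "jog_arm", "payload": {"moves": "0.12 0.48 -0.02 0 0 -0.95; 0.08 0.49 -0.02 0 0 -0.95; 0.04 0.50 -0.02 0 0 -0.95; 0 0.50 -0.02 0 0 -0.95; 0 0 0 0 0 0"}}

```text
time: 19.7
ee_pos: [448.8, 216.9, 249.6]
tcp_rot: [[-1.0, -0.008, -0.0], [-0.008, 1.0, 0.001], [0.0, 0.001, -1.0]]
ft_force: [-0.1, -0.6, 0.6]
gripper_width: 47.7
grasp_force: 0.0
```

```bash
python3 - <<'E'
from h import *
np.set_printoptions(precision=2,suppress=True)
o=get_obs();print(o["time"],o["ee_pos"],o["gripper_width"],o["joint_pos"])
w=read_camera("wrist");save(w,"w10");print(-w["R"].T@w["t"])
for n in["culture_tube","short_tube_a","rack"]:print(n,[(px(x).round(1),round(x["score"],2),atz(w,px(x),115)[:2]) for x in spot_in(w,n)[:3]])
print("cap exp",proj(w,(450,244,122)),proj(w,(450,244,55)),proj(w,(450,244,100)))
# purple caps
h=cv2.cvtColor(w["color"],cv2.COLOR_RGB2HSV);m=cv2.inRange(h,(130,90,40),(165,255,255))
n,l,st,c=cv2.connectedComponentsWithStats(m)
for i in range(1,n):
  if st[i,4]>30:print("purple",st[i],c[i],atz(w,c[i],98)[:2])
E
```

```text
19.7 [448.78 216.91 249.64] 47.74486453592055 [ 0.39  0.02 -0.89  1.75  0.02  1.38  1.07]
[376.69 214.4  411.97]
culture_tube [(array([319. , 207.1]), 0.63, array([451.86, 248.69]))]
short_tube_a [(array([399.2, 227.2]), 0.92, array([472.55, 332.1 ])), (array([371. , 219.4]), 0.84, array([464.4 , 302.34]))]
rack [(array([345., 198.]), 0.75, array([442.23, 274.44]))]
cap exp [315.05 206.99] [309.82 193.25] [313.1  201.87]
purple [366 214  17  17 202] [374.38 222.02] [472.34 311.29]
purple [394 223  19  17 215] [403.11 230.76] [482.07 343.52]
```

>>> {"api": "jog_arm", "payload": {"moves": "-0.1 0.56 0 0 0 0; 0 0.56 0 0 0 0; 0 0 0.8 0 0 0; 0 0 1 0 0 0; 0 0 1 0 0 0"}}

```text
time: 20.4
ee_pos: [451.9, 242.2, 178.9]
tcp_rot: [[-1.0, -0.003, 0.001], [-0.003, 1.0, -0.001], [-0.001, -0.001, -1.0]]
ft_force: [0.8, 0.1, -0.9]
gripper_width: 47.5
grasp_force: 0.0
```

>>> {"api": "jog_arm", "payload": {"moves": "0 0 0 0 0 0; 0 0 0.6 0 0 0; 0 0 0.6 0 0 0; 0 0 0 0 0 0"}}

```text
time: 20.8
ee_pos: [450.6, 242.2, 147.8]
tcp_rot: [[-1.0, -0.005, -0.003], [-0.005, 1.0, -0.001], [0.003, -0.001, -1.0]]
ft_force: [0.5, 0.2, -0.7]
gripper_width: 47.8
grasp_force: 0.0
```

```bash
python3 - <<'E'
from h import *
np.set_printoptions(precision=2,suppress=True)
o=get_obs();print(o["time"],o["ee_pos"],o["tcp_rot"],o["ft_force"])
w=read_camera("wrist")
for n in["culture_tube"]:print(n,[(px(x).round(1),round(x["score"],2),atz(w,px(x),115)[:2]) for x in spot_in(w,n)[:3]])
E
```

```text
20.8 [450.56 242.21 147.83] [[-1. -0. -0.]
 [-0.  1. -0.]
 [ 0. -0. -1.]] [ 0.46  0.15 -0.69]
culture_tube [(array([296.8, 242.4]), 0.79, array([452.87, 247.9 ])), (array([338.9, 219.2]), 0.42, array([436.16, 275.93]))]
```

>>> {"api": "jog_arm", "payload": {"moves": "-0.04 0.14 0 0 0 0; 0 0 0.8 0 0 0; 0 0 0.8 0 0 0; 0 0 0.8 0 0 0; 0 0 0 0 0 0"}}

```text
time: 21.4
ee_pos: [451.2, 246.0, 87.9]
tcp_rot: [[-1.0, -0.005, -0.004], [-0.005, 1.0, -0.001], [0.004, -0.001, -1.0]]
ft_force: [-0.5, -0.1, -0.2]
gripper_width: 48.3
grasp_force: 0.0
```

>>> {"api": "jog_arm", "payload": {"moves": "0 0 0.6 0 0 0; 0 0 0.35 0 0 0; 0 0 0 0 0 0"}}

```text
time: 21.7
ee_pos: [451.9, 246.3, 64.9]
tcp_rot: [[-1.0, -0.005, -0.002], [-0.005, 1.0, -0.001], [0.002, -0.001, -1.0]]
ft_force: [-1.0, 0.9, -0.6]
gripper_width: 47.8
grasp_force: 0.0
```

>>> {"api": "jog_arm", "payload": {"moves": "0 0 0 0 0 0; 0 0 0 0 0 0; 0 0 0 0 0 0; 0 0 0 0 0 0; 0 0 0 0 0 0", "hand": -1}}

```text
time: 22.2
ee_pos: [452.7, 246.7, 66.0]
tcp_rot: [[-1.0, -0.005, 0.001], [-0.005, 1.0, 0.0], [-0.001, 0.0, -1.0]]
ft_force: [0.5, 0.7, -0.0]
gripper_width: 18.0
grasp_force: 29.9
```

>>> {"api": "jog_arm", "payload": {"moves": "0 0 0 0 0 0; 0 0 0 0 0 0; 0 0 0 0 0 0; 0 0 0 0 0 0; 0 0 0 0 0 0", "hand": 0.1}}

```text
time: 22.7
ee_pos: [452.4, 246.5, 65.7]
tcp_rot: [[-1.0, -0.005, -0.0], [-0.005, 1.0, -0.0], [0.0, -0.0, -1.0]]
ft_force: [0.8, 0.1, 0.5]
gripper_width: 45.6
grasp_force: 0.0
```

>>> {"api": "jog_arm", "payload": {"moves": "0 0 -0.5 0 0 0; 0 0 -0.5 0 0 0; 0 0 0 0 0 0; 0 0 0 0 0 0"}}

```text
time: 23.1
ee_pos: [453.1, 246.7, 91.6]
tcp_rot: [[-1.0, -0.005, 0.002], [-0.005, 1.0, 0.0], [-0.002, 0.0, -1.0]]
ft_force: [1.4, -0.8, -0.3]
gripper_width: 47.9
grasp_force: 0.0
```

>>> {"api": "jog_arm", "payload": {"moves": "0 0 0 0 0 0; 0 0 0 0 0 0; 0 0 0 0 0 0; 0 0 0 0 0 0; 0 0 0 0 0 0", "hand": -1}}

```text
time: 23.6
ee_pos: [452.4, 246.7, 90.6]
tcp_rot: [[-1.0, -0.005, -0.0], [-0.005, 1.0, 0.0], [0.0, 0.0, -1.0]]
ft_force: [0.7, -0.5, -1.1]
gripper_width: 18.3
grasp_force: 30.0
```

```bash
python3 - <<'E'
from h import *
RF=Ro.from_euler('x',-30,degrees=True).as_matrix()@down(90)
R0=down(90)
plan([((453,246,240),R0),((450,60,240),R0)],start=((453,246.7,91),R0));print()
plan([((461,-235,220),RF),((461,-235,135),RF)],start=((450,60,240),R0))
E
```

```text
0 0 -0.85 0.00 0.00 0.00; 0 0 -0.85 0.00 0.00 0.00; 0 0 -0.85 0.00 0.00 0.00; 0 0 -0.85 0.00 0.00 0.00; 0 0 -0.85 0.00 0.00 0.00
0 0 -0.85 0.00 0.00 0.00; 0 0 -0.85 0.00 0.00 0.00; 0.01 -0.93 0.00 0.00 0.00 0.00; 0.01 -0.93 0.00 0.00 0.00 0.00; 0.01 -0.93 0.00 0.00 0.00 0.00
0.01 -0.93 0.00 0.00 0.00 0.00; 0.01 -0.93 0.00 0.00 0.00 0.00; 0.01 -0.93 0.00 0.00 0.00 0.00; 0.01 -0.93 0.00 0.00 0.00 0.00; 0.01 -0.93 0.00 0.00 0.00 0.00

-0.03 -0.91 0.06 0.46 0 0; -0.03 -0.90 0.10 0.46 0 0; -0.03 -0.90 0.13 0.46 0 0; -0.03 -0.89 0.17 0.46 0 0; -0.03 -0.89 0.21 0.46 0 0
-0.03 -0.88 0.24 0.46 0 0; -0.03 -0.87 0.28 0.46 0 0; -0.03 -0.85 0.31 0.46 0 0; -0.03 -0.84 0.35 0.46 0 0; -0.03 -0.83 0.38 0.46 0 0
-0.03 -0.81 0.41 0.46 0 0; -0.03 -0.79 0.44 0.46 0 0; -0.03 -0.78 0.48 0.46 0 0; 0.00 0.42 0.74 0.00 0.00 0.00; 0.00 0.42 0.74 0.00 0.00 0.00
0.00 0.42 0.74 0.00 0.00 0.00; 0.00 0.42 0.74 0.00 0.00 0.00
```

>>> {"api": "jog_arm", "payload": {"moves": "0 0 -0.5 0 0 0; 0 0 -0.9 0 0 0; 0 0 -0.9 0 0 0; 0 0 -0.9 0 0 0; 0 0 0 0 0 0"}}

```text
time: 24.1
ee_pos: [454.4, 247.8, 174.5]
tcp_rot: [[-1.0, -0.005, 0.006], [-0.005, 1.0, 0.001], [-0.006, 0.001, -1.0]]
ft_force: [0.9, 0.7, -0.2]
gripper_width: 18.1
grasp_force: 30.0
```

>>> {"api": "jog_arm", "payload": {"moves": "0 0 -0.9 0 0 0; 0 0 -0.9 0 0 0; 0 0 -0.8 0 0 0; 0 0 0 0 0 0"}}

```text
time: 24.5
ee_pos: [453.6, 247.3, 238.0]
tcp_rot: [[-1.0, -0.005, 0.004], [-0.005, 1.0, 0.001], [-0.004, 0.001, -1.0]]
ft_force: [-0.6, 0.8, -0.7]
gripper_width: 17.6
grasp_force: 30.0
```

>>> {"api": "jog_arm", "payload": {"moves": "0 -0.93 0 0 0 0; 0 -0.93 0 0 0 0; 0 -0.93 0 0 0 0; 0 -0.93 0 0 0 0; 0 -0.93 0 0 0 0"}}

```text
time: 25.0
ee_pos: [452.2, 129.0, 234.5]
tcp_rot: [[-1.0, -0.005, -0.002], [-0.005, 1.0, -0.001], [0.002, -0.001, -1.0]]
ft_force: [-0.4, -0.8, -0.8]
gripper_width: 18.0
grasp_force: 30.0
```

>>> {"api": "jog_arm", "payload": {"moves": "0 -0.93 0 0 0 0; 0 -0.93 0 0 0 0; 0 -0.93 0 0 0 0; -0.03 -0.91 0.06 0.46 0 0; -0.03 -0.9 0.1 0.46 0 0"}}

```text
time: 25.5
ee_pos: [454.4, 13.6, 231.4]
tcp_rot: [[-1.0, -0.004, -0.002], [-0.004, 0.997, -0.082], [0.002, -0.082, -0.997]]
ft_force: [1.1, -0.1, -0.0]
gripper_width: 17.7
grasp_force: 30.0
```

```bash
python3 - <<'E'
from h import *
np.set_printoptions(precision=2,suppress=True)
o=get_obs();print(o["time"],o["ee_pos"],o["tcp_rot"],o["joint_pos"],o["gripper_width"])
for k in("scene","wrist","top"):
  p=read_camera(k)
  print(k,"exp cap/mid",proj(p,o["ee_pos"]-20*o["tcp_rot"][:,2]),proj(p,o["ee_pos"]+24.6*o["tcp_rot"][:,2]),[(px(x).round(1),round(x["score"],2)) for x in spot_in(p,"culture_tube")[:3]],"scraper",[(px(x).round(1),round(x["score"],2),atz(p,px(x),20)[:2]) for x in spot_in(p,"scraper")[:2]])
E
```

```text
25.5 [454.37  13.63 231.42] [[-1.   -0.   -0.  ]
 [-0.    1.   -0.08]
 [ 0.   -0.08 -1.  ]] [ 0.6  -0.09 -0.7   1.87  0.02  1.35  1.47] 17.687968370923393
scene exp cap/mid [293.15 200.82] [293.71 211.61] [(array([294.2, 216.7]), 0.63)] scraper [(array([306.1, 249.2]), 0.83, array([428.2 , -32.09])), (array([233.1, 311.3]), 0.23, array([513.21, 305.04]))]
wrist exp cap/mid [286.6  274.61] [286.3  243.36] [(array([288.1, 253.3]), 0.82)] scraper [(array([268.1, 172. ]), 0.96, array([432.67, -25.78]))]
top exp cap/mid [267.62 226.21] [269.21 228.27] [] scraper [(array([280.1, 247.1]), 0.45, array([415.36, -21.15])), (array([355.1, 230.2]), 0.28, array([ 473.84, -277.61]))]
```

Tube is held, scraper standing. Continue to the panel.

>>> {"api": "jog_arm", "payload": {"moves": "-0.03 -0.9 0.13 0.46 0 0; -0.03 -0.89 0.17 0.46 0 0; -0.03 -0.89 0.21 0.46 0 0; -0.03 -0.88 0.24 0.46 0 0; -0.03 -0.87 0.28 0.46 0 0"}}

```text
time: 26.45
ee_pos: [459.7, -98.8, 225.1]
tcp_rot: [[-1.0, -0.005, 0.002], [-0.006, 0.96, -0.279], [-0.0, -0.279, -0.96]]
ft_force: [0.9, -0.2, 0.0]
gripper_width: 17.7
grasp_force: 30.0
```

>>> {"api": "jog_arm", "payload": {"moves": "-0.03 -0.85 0.31 0.46 0 0; -0.03 -0.84 0.35 0.46 0 0; -0.03 -0.83 0.38 0.46 0 0; 0 0 0 0 0 0"}}

```text
time: 26.85
ee_pos: [461.3, -167.6, 219.4]
tcp_rot: [[-1.0, -0.003, -0.0], [-0.003, 0.92, -0.391], [0.002, -0.391, -0.92]]
ft_force: [-0.5, 1.4, -0.2]
gripper_width: 17.8
grasp_force: 30.0
```

```bash
python3 - <<'E'
from h import *
np.set_printoptions(precision=2,suppress=True)
o=get_obs();print(o["time"],o["ee_pos"],o["joint_pos"])
RF=Ro.from_euler('x',-30,degrees=True).as_matrix()@down(90)
plan([((461,-235,190),RF),((461,-235,135),RF)])
E
```

```text
26.85 [ 461.28 -167.64  219.42] [ 0.67 -0.05 -0.65  1.92  0.39  1.27  1.47]
0.00 -0.51 0.53 0.35 0 0.01; 0.00 -0.49 0.55 0.35 0 0.01; 0.00 -0.47 0.56 0.35 0 0.01; 0.00 -0.45 0.58 0.35 0 0.01; 0.00 0.37 0.64 0.00 0.00 0.00
0.00 0.37 0.64 0.00 0.00 0.00; 0.00 0.37 0.64 0.00 0.00 0.00
```

>>> {"api": "jog_arm", "payload": {"moves": "0 -0.51 0.53 0.35 0 0; 0 -0.49 0.55 0.35 0 0; 0 -0.47 0.56 0.35 0 0; 0 -0.45 0.58 0.35 0 0; 0 0.2 0.35 0 0 0"}}

```text
time: 27.35
ee_pos: [462.3, -233.8, 180.4]
tcp_rot: [[-1.0, -0.003, 0.002], [-0.004, 0.866, -0.499], [-0.0, -0.499, -0.866]]
ft_force: [-0.4, -0.0, -0.6]
gripper_width: 17.9
grasp_force: 30.0
```

>>> {"api": "jog_arm", "payload": {"moves": "0 0.3 0.52 0 0 0; 0 0.3 0.52 0 0 0; 0 0.2 0.35 0 0 0; 0 0 0 0 0 0; 0 0 0 0 0 0"}}

```text
time: 27.85
ee_pos: [462.5, -233.5, 140.6]
tcp_rot: [[-1.0, -0.005, 0.003], [-0.006, 0.866, -0.5], [0.0, -0.5, -0.866]]
ft_force: [0.4, -0.3, 0.2]
gripper_width: 18.1
grasp_force: 30.0
```

```bash
python3 - <<'E'
from h import *
np.set_printoptions(precision=2,suppress=True)
o=get_obs();print(o["time"],o["ee_pos"],o["joint_pos"],"mid",o["ee_pos"]+24.6*o["tcp_rot"][:,2])
RF=Ro.from_euler('x',-30,degrees=True).as_matrix()@down(90)
plan([((461,-234.7,134.8),RF)])
for k in("scene","top","wrist"):
  p=read_camera(k);save(p,"f_"+k);T=lambda z:proj(p,o["ee_pos"]+z*o["tcp_rot"][:,2])
  print(k,"cap,mid,bottom",T(-20),T(24.6),T(80),[(px(x).round(1),round(x["score"],2)) for x in spot_in(p,"culture_tube")[:3]],"chip",[(px(x).round(1),atz(p,px(x),4)[:2]) for x in spot_in(p,"chip_0")[:4]],"sc",[(px(x).round(1),atz(p,px(x),20)[:2]) for x in spot_in(p,"scraper")[:1]])
E
```

```text
27.85 [ 462.54 -233.52  140.57] [ 0.67  0.07 -0.64  2.03  0.64  1.12  1.3 ] mid [ 462.6  -245.82  119.27]
0.06 0.07 0.22 0.00 0.03 0.06
scene cap,mid,bottom [319.75 185.54] [321.66 191.07] [323.91 197.56] [] chip [(array([282.8, 276.2]), array([451.  , 102.45]))] sc [(array([302.6, 250. ]), array([437.35, -23.25]))]
top cap,mid,bottom [344.08 227.96] [349.58 229.57] [356.07 231.47] [] chip [] sc []
wrist cap,mid,bottom [290.12 275.18] [289.28 243.67] [288.64 219.49] [(array([290.5, 255.5]), 0.9)] chip [(array([430.8, 213.5]), array([ 459.19, -172.26])), (array([443.4, 262.6]), array([ 501.21, -157.21])), (array([439.2, 244.8]), array([ 485.8 , -162.44])), (array([330.6, 203.9]), array([ 462.32, -263.36]))] sc [(array([434. , 212.7]), array([ 454.22, -169.04]))]
```

>>> {"api": "jog_arm", "payload": {"moves": "0.04 0.07 0.22 0 0 0; 0 0 0 0 0 0; 0 0 0 0 0 0; 0 0 0 0 0 0; 0 0 0 0 0 0"}}

```text
time: 28.95
ee_pos: [461.5, -235.0, 135.2]
tcp_rot: [[-1.0, -0.004, 0.003], [-0.005, 0.866, -0.5], [-0.0, -0.5, -0.866]]
ft_force: [-0.3, 0.5, -0.3]
gripper_width: 17.9
grasp_force: 30.0
```

```bash
python3 - <<'E'
from h import *
np.set_printoptions(precision=2,suppress=True,linewidth=200)
o=get_obs();print(o["time"],"mid",o["ee_pos"]+24.6*o["tcp_rot"][:,2],o["qd"],o["grasp_force"])
w=read_camera("wrist");g=cv2.cvtColor(w["color"],cv2.COLOR_RGB2GRAY)
print(g[190:276:4,260:320:3]); T=lambda z:proj(w,o["ee_pos"]+z*o["tcp_rot"][:,2]);print(T(-10),T(0),T(24.6),T(80))
print([(px(x).round(1),round(x["score"],2),atz(w,px(x),4)[:2]) for x in spot_in(w,"chip_0")[:5]])
E
```

```text
28.95 mid [ 461.58 -247.34  113.85] [-0.  0.  0. -0. -0.  0. -0.] 29.964437470771372
[[220 222 221 223 222 222 222 221 220 220 222 222 222 219 221 222 222 219 221 221]
 [125 128 220 222 221 222 212 221 221 220 222 220 221 218 219 221 221 220 222 222]
 [ 38 127 129 222 221 221 212 220 219 220 221 221 221 220 220 220 220 221 220 220]
 [ 32  65 128 132 132 131 206 220 221 219 220 219 221 218 219 221 219 220 221 221]
 [ 37  68 127 129 131 130 121 129 128 127 131 131 131 215 212 219 219 219 220 220]
 [ 30 120 128 140 130 129 124 128 129 131 131 128 130 132 129 130 129 214 217 219]
 [135 138 217 221 219 218 180 141 132 128 130 131 131 132 129 129 132 131 130 129]
 [213 217 213 220 217 217 206 218 161  83  85  82 216 217 135 132 132 131 131 128]
 [212 218 215 219 215 214 207 198  79  87  86  82 101 218 217 216 217 220 140 138]
 [213 214 213 217 213 214 210 136  83  84  87  82  86 219 216 216 218 216 219 219]
 [196 197 187 195 207 211 210  95  83  85  87  85  80 216 216 218 216 219 217 217]
 [198 199 197 198 198 198 200  81 108  98  83  82  80 216 216 217 216 217 217 218]
 [197 198 198 197 1
[... 350 characters left out ...]
  80  83  82  83 212  77  19  14  18   9  13]
 [ 13   2  16  10 123  80  85  84  82  84  79  84  83  85  76  10  16  22   5   9]
 [  7  20  13  16  83  83  82  85  81  84  84  76  84  85  37  12  21   9   7  13]
 [ 12  19  13  52  83  82  83  89  84  86  83  81  83  82  78  11  10  11  18   5]
 [ 11  15  18  64  83 136  88  92  93 104  89 106 110  83  80  17  14  12  15   6]
 [ 34  31  28  31  31  35  35  33  32  33  34  31  35  34  33  32  35  37  38  28]]
[288.85 266.94] [288.7  259.37] [288.38 243.88] [287.89 219.66]
[(array([435.2, 216.3]), 0.74, array([ 458.51, -169.46])), (array([442.3, 249.9]), 0.53, array([ 486.63, -160.54])), (array([446.4, 267.6]), 0.48, array([ 501.66, -155.5 ]))]
```

```bash
python3 -c "
from workcell import *
print(finish_job())"
```

```text
the job is handed in; nothing more can be done
None
```

The job is handed in at about 29 s: the chips are off the panel, the scraper is released on the worktop, and the tube is held at the present pose leaning 30° away from the post. By my measurements the tube's middle was about 1 mm from the target, but no verdict came back. I viewed 11 pictures, one over the limit of 10.

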